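# Move the side lay of a foil press to the next hole

## Robot

A 6-joint arm with a two-finger parallel gripper is mounted at the origin on the work surface. World frame = base frame: x ahead of the robot, y to its left, z up, the work surface at z = 0. Lengths are in m, angles in rad, forces in N, time in s.
With the tool pointing down it reaches from about 0.275 to 0.825 m from the base axis. Payload 5.2 kg.
Tool frame: the origin (TCP) lies between the finger pads, 19 mm behind the fingertips; this is the grasp point; z points along the fingers, y is the line along which they close (so a half turn about z gives the same grasp; the last joint's range is limited). The gripper opens to 93 mm and grips with 3 to 60 N. Pads are 15 mm wide; open, the fingers measure 128 mm over their backs; the gripper's body (75 mm by 188 mm) begins 65 mm behind the grasp point.
Start: joints at [0.957, 0.259, 1.535, -0, 1.348, -0.203], TCP at [0.22, 0.504, 0.237] pointing down, gripper open.
Joint ranges: [-3.14, 3.14], [-0.91, 2.08], [0.19, 2.58], [-1.22, 4.36], [0.22, 2.71], [-3.12, 3.12]. Speed limits (rad/s): [2.57, 2.57, 3.14, 3.14, 3.14, 3.14].

## Interface

Orientations are given as a unit quaternion [w, x, y, z].
In Python, from bench import monitor, viewer, env gives the robot as it stands. The module is installed in compiled form; this text tells all that it offers.
- The arm moves only by the tool play_rows, never from a script. Its argument "motion" is one flat list of numbers, 5 for each row, row after row: the shift along the tool's x, y, z in mm, then the turn about the tool's z in degrees, then the finger opening in mm, from 0 to 93. A call has 1 to 12 rows; each row is the pose to reach, as a shift and turn from the pose commanded when the call began, along the tool's axes at that moment; what a row does not reach only later rows make up. A row lasts 1/8 s, in which the tool goes at most 62.5 mm and 10.7 degrees, less where a joint would pass 70% of its speed; a pose out of reach is approached as far as the arm can. A call with a gripper value outside its range is refused whole. The fingers move at their own pace and stop on an object; the grip force is fixed at half the most. Time passes only in rows, so rows that repeat a pose let the fingers close. It gives the time, the measured TCP pose, the force, the opening and the grip force at its end, in the units of the state.
- monitor.read_state(): the state, without advancing time (a new reading comes with each control period).
- viewer.get_image(name): name is "scene" or "top" or "wrist"; returns the picture (420x560x3 uint8, red, green, blue); there is no depth.
- viewer.camera_info(name): a dict with "K" (3x3 intrinsics, pixels), "camera_from_world" (4x4, takes a point from world to camera coordinates); the wrist camera has in their place "mount" (4x4, takes a point from camera to tool coordinates, whose origin is the TCP and whose axes are the flange's). Camera axes: x right, y down, z forward; pixel columns grow to the right and rows downward; lengths in m; the calibration is good to about 2 mm. A picture is of the moment at which its call begins: read the wrist's pose just before it. camera_info takes no time and is no camera call.
- env.close_job(): hands the job in; it is judged then, once.
The state is a dict: "t": time; "q": joint angles; "dq": joint speeds; "joint_efforts": joint torques, N m; "tool_pos": TCP position; "ee_rot": TCP orientation; "wrist_force": force on the tool from outside, world axes, zero at the start; "torque": the same for the moment, N m; "opening": finger opening in m; "gripper_force": force on a finger pad.
Only numpy, scipy, OpenCV 4.12 (cv2) and the standard library are available. Lean on these libraries where they do the work, as an engineer would, in place of code of your own. Each camera call takes 0.05 s, during which the arm holds its last target. There are 200 camera calls.

## Task

The side lay of the foil-stamping feed board slides on a perforated tube and is locked by a spring plunger. Pull the black plunger knob up until its pin is out of the hole, slide the blue section to the next hole, on the side of the red clip, so that its brass pointer stands at the red clip, and let the pin drop fully home in that hole. Finish while still holding the knob in the gripper, with the pin engaged; leave the foil roll, the brass die and the spanner where they are.

Things in the scene. Friction and masses are not known exactly. Their poses are not given: they have to be found in the camera images.
- rig: Fixed rig: plywood feed board 230 x 390 mm (x -150 to +80 mm), 12 mm thick, with a 40 x 40 mm aluminium square tube along its y axis, top face at z = 72 mm, between green end brackets at y = -172 and +172 mm (76 mm high). Origin on the table right under the tube's middle, z up. The tube has five 11 mm lock holes in its top, at y = -100, -50, 0, 50, 100 mm.
- section (a joint): Slide (m) of the blue tube section (52 x 70 mm, z 26 to 78 mm): its y in the rig frame, -0.108 to 0.108. Starts locked in the middle hole, near 0, with 1.5 mm of play either way. About 2 N friction plus 8 N per m/s. Carries the plunger on top, a brass pointer at +x and a low steel arm with a brass blade reaching to x = -135 mm (17 to 34 mm above the table).
- plunger (a joint): Lift (m) of the plunger with knob and 8 mm pin: 0 = pin fully home, 0.016 = highest. With the pin resting on the tube between holes it reads 0.008; lift it beyond that to slide. The spring pushes down with 4 N at 0 and 400 N/m more (8.8 N at 0.012). The round-ended pin drops into a hole within about 1.5 mm of its centre.
- knob: Black round plunger knob on top of the blue section, 28 mm in diameter, 28 mm high; origin at the centre of its underside, which is 92 mm above the table (14 mm above the section's flat top) when the pin is home; z up. It moves up with the plunger and along with the section.
- knob_grip (a point): Point on the knob's axis, 16 mm above its underside (108 mm above the table when the pin is home): a good height for the TCP to grip the knob from above. Free all round apart from the section's top and a 22 mm wide, 10 mm high steel boss below the knob.
- pointer (a point): Tip of the brass pointer of the blue section, on the rig's +x side, 46 mm from the tube's middle line, 30 mm above the table; in line (same rig y) with the knob's axis and the lock pin.
- red_clip: Red clip, 18 x 12 mm and 22 mm high, fixed on the board's scale strip 58 mm to the rig's +x side of the tube's middle line, beside the hole next to the middle one: at rig y = +50 or -50 mm (varies). It marks the wanted hole. Origin at the centre of its underside, 12 mm above the table; axes parallel to the rig's.
- blue_clip: Blue clip of the same shape, fixed beside the next hole on the other side: the wrong one. Origin and axes as for the red clip.
- foil_roll: Loose upright roll of gold foil, 60 mm in diameter, 52 mm high, standing on the board; origin at the centre of its underside. Leave alone.
- die: Loose brass die on a dark steel base, 50 x 36 x 14 mm, on the table; origin at the centre of its underside. Leave alone.
- spanner: Loose steel spanner, 150 mm long, lying flat on the table along its own x axis. Leave alone.

How it is judged:
By the outcome, as a careful person would: the job done as asked, in the order asked, and still so for the second after the job is handed in, while the arm keeps its last pose, push and grip.
It also fails if it takes over 29 s, if anything falls off the work surface, if the arm or the gripper's body presses on something with over 40 N, if the wrist force passes 120 N, or if a joint passes its speed limit or range.

## Working session

There is one attempt and no reset: what is moved stays moved. The work goes in short steps, Python scripts to look and compute and a tool call to move; the robot and the scene stay as the last step left them, time stands still between calls to the robot, and variables do not carry over. Pictures are saved under pics/ and viewed, at most 10 in all, crops included, and the job is handed in when it is done.

Besides the shell and the picture viewer there is one more tool, called after "Request:" as name(argument=value, ...) on one line, values as JSON. play_rows: Moves the arm, as the interface text tells. Its arguments: {"type":"object","properties":{"motion":{"type":"array","items":{"type":"number"}}},"required":["motion"]}

```bash
mkdir -p pics
python3 - <<'E'
from bench import monitor, viewer, env
import cv2
s=monitor.read_state(); print(s)
for n in("scene","top"):
    im=viewer.get_image(n); cv2.imwrite(f"pics/{n}0.png",im[:,:,::-1])
    c=viewer.camera_info(n); print(n,c["K"],c["camera_from_world"])
print(viewer.camera_info("wrist"))
E
```

```text
{'t': 0.0, 'q': array([ 9.57166435e-01,  2.59283520e-01,  1.53607207e+00,  2.07338574e-08,
        1.34797753e+00, -2.02778764e-01]), 'dq': array([ 0.00018375,  0.00075138, -0.00100199, -0.00055327,  0.00088935,
       -0.00034934]), 'joint_efforts': array([ 3.01665377e-04, -4.37291837e+01, -2.84009564e+01,  7.19144591e-02,
        4.09948546e-02, -1.39272211e-04]), 'tool_pos': array([0.21933598, 0.50382324, 0.2366541 ]), 'ee_rot': array([-3.45458696e-04,  2.03983720e-01,  9.78973894e-01, -7.98726687e-04]), 'wrist_force': array([ 0.03709875,  0.35514025, -0.03048576]), 'torque': array([ 0.06145799,  0.04822454, -0.0139003 ]), 'gripper_force': 0.0, 'opening': 0.09309807142845883}
scene [[426.64398797   0.         288.75484214]
 [  0.         426.64398797 206.09062036]
 [  0.           0.           1.        ]] [[-0.52783528  0.84904568  0.02261301  0.2854673 ]
 [ 0.57595799  0.37737551 -0.72516214 -0.29353232]
 [-0.62422938 -0.36974202 -0.68820675  1.36972584]
 [ 0.          0.          0.          1.        ]]
top [[475.44936493   0.         281.40020017]
 [  0.         475.44936493 214.06994829]
 [  0.           0.           1.        ]] [[-0.02971961 -0.99949834 -0.0109461   0.06266683]
 [-0.98361633  0.03119188 -0.17755556  0.60212355]
 [ 0.17780792  0.00548988 -0.9840499   1.00781588]
 [ 0.          0.          0.          1.        ]]
{'K': array([[327.70521459,   0.        , 280.53483815],
       [  0.        , 327.70521459, 214.23887697],
       [  0.        ,   0.        ,   1.        ]]), 'mount': array([[ 7.89361097e-04, -9.66974299e-01, -2.54872679e-01,
         6.94016235e-02],
       [ 9.99999688e-01,  7.72121413e-04,  1.67688781e-04,
         1.27285458e-03],
       [ 3.46419116e-05, -2.54872731e-01,  9.66974606e-01,
        -1.46442361e-01],
       [ 0.00000000e+00,  0.00000000e+00,  0.00000000e+00,
         1.00000000e+00]])}
```

View pics/top0.png

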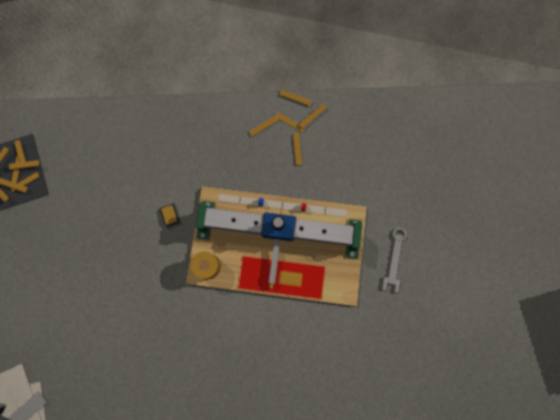

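View pics/scene0.png

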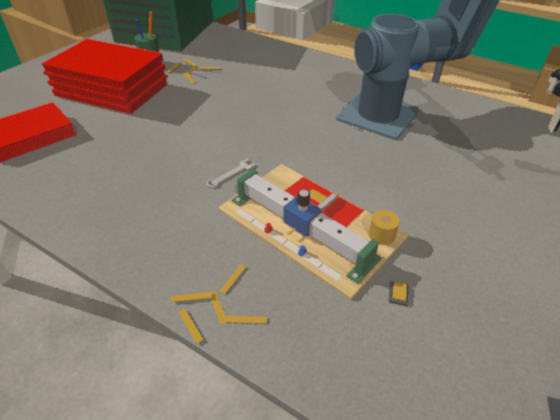

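The top view shows the knob at about (278,223), the red clip at (304,207) and the blue clip at (261,202). The foil roll is at (204,265), at the far end of the board from the red clip's side. The scene view agrees.

```bash
cat > h.py <<'E'
import numpy as np,cv2
from bench import monitor, viewer, env
from scipy.spatial.transform import Rotation as R
def pose():
    s=monitor.read_state(); w,x,y,z=s["ee_rot"]
    T=np.eye(4);T[:3,:3]=R.from_quat([x,y,z,w]).as_matrix();T[:3,3]=s["tool_pos"];return T
def cam(n):
    c=viewer.camera_info(n)
    return c["K"],(pose()@c["mount"] if n=="wrist" else np.linalg.inv(c["camera_from_world"]))
def ray(K,W,uv,z):
    d=W[:3,:3]@np.linalg.solve(K,[uv[0],uv[1],1]);o=W[:3,3]
    return o+d*(z-o[2])/d[2]
def blob(m,box=None):
    n,l,st,c=cv2.connectedComponentsWithStats(m.astype(np.uint8))
    return [(st[i,4],c[i].round(1).tolist()) for i in np.argsort(-st[1:,4])[:4]+1]
E
python3 - <<'E'
from h import *
K,W=cam("top");im=cv2.imread("pics/top0.png")
hsv=cv2.cvtColor(im,cv2.COLOR_BGR2HSV)
sub=im[195:215,250:315].astype(int);b,g,r=sub[...,0],sub[...,1],sub[...,2]
red=blob((r>2*g)&(r>80))[0]; blu=blob((b>1.8*r)&(b>80))[0]; print(red,blu)
f=lambda p,z:ray(K,W,p,z)
rp=f(np.array(red[1])+[250,195],.03);bp=f(np.array(blu[1])+[250,195],.03)
k=f((278,223),.12)
print(rp,bp,k)
u=(bp-rp)[:2]*(1 if 1 else 0);print("dist",np.linalg.norm(u),"yaw",np.degrees(np.arctan2(-u[0],u[1])))
T=pose();print(T[:3,:3]); print("knob in tool mm",np.linalg.inv(T)[:3]@np.r_[k[:2],.108,1]*1000)
E
```

```text
(np.int32(26), [53.4, 11.8]) (np.int32(23), [10.6, 6.6])
[ 0.62345922 -0.00658887  0.03      ] [0.63875685 0.0911902  0.03      ] [0.57318142 0.05143821 0.12      ]
dist 0.09896849464213889 yaw -8.89189885337958
[[-9.16787394e-01  3.99374515e-01 -9.33473586e-04]
 [ 3.99375468e-01  9.16786514e-01 -1.31278985e-03]
 [ 3.31501185e-04 -1.57635564e-03 -9.99998703e-01]]
knob in tool mm [-505.11121983 -273.27848988  128.98429573]
```

Request:
play_rows(motion=[-52,-28,0,-2,60,-105,-57,0,-4,60,-157,-85,0,-6,60,-210,-113,0,-8,60,-262,-142,10,-10,60,-315,-170,20,-12,60,-367,-198,30,-14.6,60,-420,-227,35,-14.6,60,-472,-255,40,-14.6,60,-505,-273,40,-14.6,60,-505,-273,40,-14.6,60,-505,-273,40,-14.6,60])

```text
t: 1.6
tool_pos: [0.5728, 0.0528, 0.1969]
ee_rot: [-0.001, 0.078, 0.997, 0.0]
wrist_force: [0.3, 1.1, -0.2]
opening: 0.0601
gripper_force: 0.0
```

Run:
```python
from h import *
s=monitor.read_state();print(s["t"],s["tool_pos"],s["opening"])
cv2.imwrite("pics/w1.png",viewer.get_image("wrist")[:,:,::-1])
T=pose();print(T)
```

```text
1.6 [0.57279895 0.05275755 0.19687953] 0.06008620745242793
[[-9.87956064e-01  1.54729896e-01 -1.21405079e-03  5.72687266e-01]
 [ 1.54729366e-01  9.87956757e-01  5.19474062e-04  5.31999329e-02]
 [ 1.27980785e-03  3.25368241e-04 -9.99999128e-01  1.97156869e-01]
 [ 0.00000000e+00  0.00000000e+00  0.00000000e+00  1.00000000e+00]]
```

View pics/w1.png

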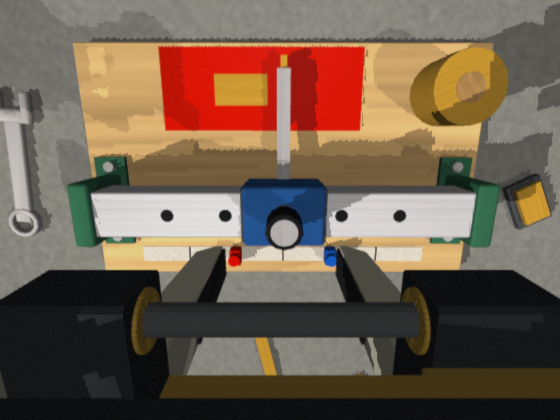

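The wrist view shows the knob top at (284,232), tube holes at x = 167, 225, 342 and 400 (row 216), and the red clip at left (234,256), which is the −y side. The yaw is well aligned.

Run:
```python
from h import *
K,W=cam("wrist");T=pose();f=lambda p,z:(np.linalg.inv(T)[:3]@np.r_[ray(K,W,p,z),1]*1000).round(1)
print("knob",f((284,232),.12))
for p in((167,216),(225,216),(342,216),(400,216)):print("hole",f(p,.072))
print("red",f((234,254),.034),"blue",f((330,254),.034))
```

```text
knob [-3.   3.5 77.2]
hole [ -4.1 -96.4 125.1]
hole [ -4.1 -46.6 125.1]
hole [ -4.   53.8 125.2]
hole [ -4.  103.6 125.2]
red [-54.  -45.9 163.1] blue [-53.9  51.  163.1]
```

Request:
play_rows(motion=[-3.5,3.5,20,0,60,-3.5,3.5,45,0,60,-3.5,3.5,70,0,60,-3.5,3.5,86,0,60,-3.5,3.5,88,0,60,-3.5,3.5,88,0,35,-3.5,3.5,88,0,20,-3.5,3.5,88,0,10,-3.5,3.5,88,0,10,-3.5,3.5,88,0,10,-3.5,3.5,88,0,10])

```text
t: 3.02
tool_pos: [0.5779, 0.0551, 0.1099]
ee_rot: [0.0, 0.078, 0.997, -0.0]
wrist_force: [-1.2, -1.2, 4.2]
opening: 0.0273
gripper_force: 30.0
```

Request:
play_rows(motion=[0,0,-3,0,10,0,0,-6,0,10,0,0,-9,0,10,0,0,-12,0,10,0,0,-12,0,10,0,0,-12,0,10])

```text
t: 3.78
tool_pos: [0.5777, 0.0551, 0.1213]
ee_rot: [0.0, 0.078, 0.997, -0.0]
wrist_force: [4.7, -2.8, -8.9]
opening: 0.0274
gripper_force: 30.0
```

Run:
```python
from h import *
print(monitor.read_state()["tool_pos"])
cv2.imwrite("pics/w2.png",viewer.get_image("wrist")[:,:,::-1])
cv2.imwrite("pics/s2.png",cv2.resize(viewer.get_image("scene")[150:290,200:420,::-1],None,fx=3,fy=3))
```

```text
[0.57770654 0.05509077 0.12127756]
```

View pics/s2.png

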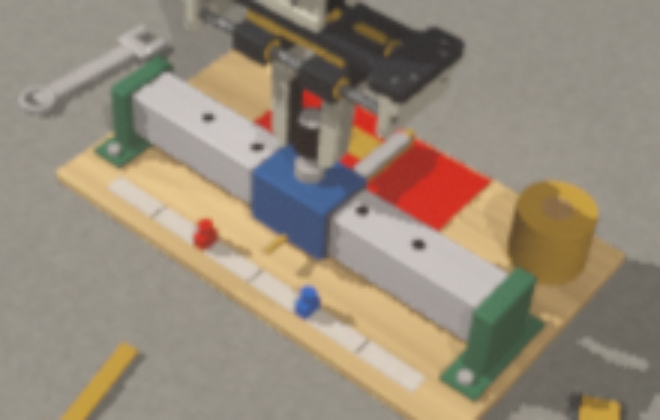

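The crop shows the knob held and lifted, boss visible beneath it; Fz of −8.9 N matches about 12 mm of lift. Now slide toward the red clip.

Request:
play_rows(motion=[0,-3,0,0,10,0,-9,0,0,10,0,-16,0,0,10,0,-23,0,0,10,0,-30,0,0,10,0,-37,0,0,10,0,-43,0,0,10,0,-48,0,0,10,0,-50,0,0,10,0,-50,0,0,10,0,-50,0,0,10])

```text
t: 5.25
tool_pos: [0.5699, 0.0062, 0.1213]
ee_rot: [0.0, 0.078, 0.997, 0.0]
wrist_force: [5.1, -0.4, -9.6]
opening: 0.0277
gripper_force: 30.0
```

Run:
```python
from h import *
T=pose();print(T[:3,3])
cv2.imwrite("pics/w3.png",viewer.get_image("wrist")[:,:,::-1])
```

```text
[0.56994639 0.00619338 0.12125495]
```

View pics/w3.png

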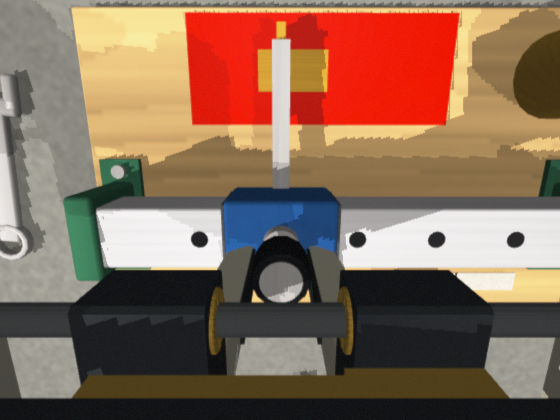

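The section has moved along. Holes are at x = 199.5, 357.5 and 437, and the section spans 222 to 340, so it sits about 1–2 mm short. I'll measure that with blobs.

Run:
```python
from h import *
K,W=cam("wrist");T=pose();Ti=np.linalg.inv(T)
f=lambda p,z:(Ti[:3]@np.r_[ray(K,W,p,z),1]*1000).round(2)
im=cv2.imread("pics/w3.png").astype(int)
g=im.max(2)
hs=[]
for x in(199,357,437,515):
    m=g[228:252,x-14:x+14]<90;b=blob(m)[0];p=np.array(b[1])+[x-14,228];hs.append(f(p,.072));print(b[0],p,hs[-1])
b,gg,r=im[...,0],im[...,1],im[...,2]
m=(b>1.8*r)&(b>60)
for row in(205,215,225,235):
    xs=np.where(m[row,200:360])[0]+200;print(row,xs.min(),xs.max(),f((xs.min()-.5,row),.078),f((xs.max()+.5,row),.078))
```

```text
190 [199.1 239. ] [  1.38 -50.28  49.2 ]
191 [357.2 239.1] [ 1.37 49.33 49.27]
188 [436.3 239.2] [ 1.33 99.21 49.31]
193 [515.2 239.3] [  1.29 148.98  49.34]
205 223 338 [ 24.78 -33.48  43.21] [24.82 35.45 43.26]
215 224 337 [ 18.63 -33.15  43.21] [18.67 35.13 43.26]
225 224 337 [ 12.38 -33.42  43.21] [12.42 35.41 43.26]
235 224 336 [  6.03 -33.7   43.21] [ 6.07 35.09 43.26]
```

Hole centre is −0.5 mm and the section is +0.9 mm, so I shift −1.4 mm and then lower.

Request:
play_rows(motion=[0,-1.4,0,0,10,0,-1.4,0,0,10,0,-1.4,3,0,10,0,-1.4,6,0,10,0,-1.4,8,0,10,0,-1.4,10,0,10,0,-1.4,12,0,10,0,-1.4,12,0,10,0,-1.4,12,0,10])

```text
t: 6.42
tool_pos: [0.5698, 0.0044, 0.11]
ee_rot: [0.0, 0.078, 0.997, -0.0]
wrist_force: [2.9, 2.2, 1.3]
opening: 0.0274
gripper_force: 30.0
```

Request:
play_rows(motion=[0,0,0.7,0,10,0,0,0.7,0,10,0,0,0.7,0,10])

```text
t: 6.8
tool_pos: [0.5698, 0.0044, 0.1099]
ee_rot: [0.001, 0.078, 0.997, -0.0]
wrist_force: [0.8, 0.8, 5.5]
opening: 0.0274
gripper_force: 30.0
```

Run:
```python
from h import *
print(monitor.read_state()["wrist_force"])
cv2.imwrite("pics/s4.png",cv2.resize(viewer.get_image("scene")[150:290,200:420,::-1],None,fx=3,fy=3))
im=viewer.get_image("wrist")[:,:,::-1];cv2.imwrite("pics/w4.png",im)
```

```text
[0.77067577 0.75493257 5.49466806]
```

View pics/s4.png

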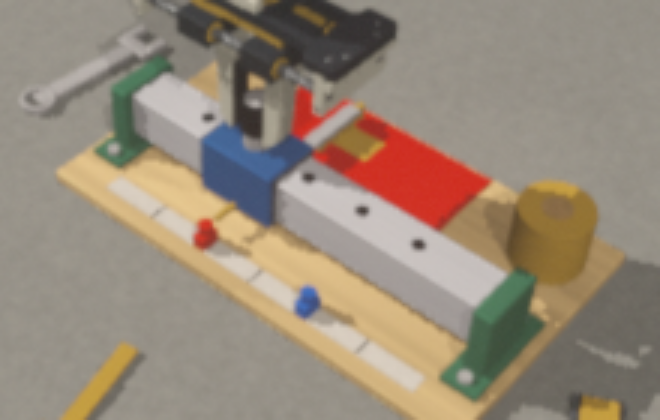

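View pics/w4.png

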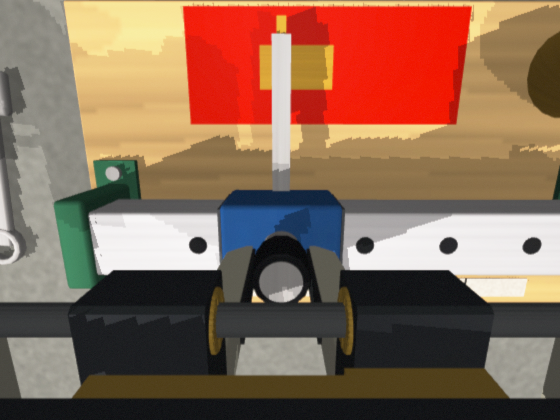

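The pointer is at the red clip and the section (219–343) is centred on the hole at about 281. The TCP is back at its original height against a firm stop, and the knob hasn't moved in the grip, so the pin is home.

```bash
python3 -c "
from bench import env
print(env.close_job())"
```

```text
the job is handed in; nothing more can be done
None
```

The blue section is now locked in the hole at the red clip, with its pointer at the clip, the pin home and the knob still held in the gripper. The job has been handed in, but no verdict came back.

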